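# Set up the cutlery station: lock the folding stand, seat the tote

## Task

Set up the self-service cutlery station on the green table. With the tote still off it, swing the stand's prop up and over by its red grip, past centre and fully against its stop, so that the sloping deck stays up by itself when you let go. Then take the white cutlery tote from the brown checked table by its handle and lower it square onto the sloping deck until all four corner lugs are home in the deck's sockets and its underside lies flush, keeping hold of it until it is home; leave the other tableware where it stands.

Things in the scene. Friction and masses are not known exactly. Their poses are not given: they have to be found in the camera images.
- stand: Folding steel stand, fixed to the green table on the right. Base 232 x 262 mm, rails 21 mm high; origin at the centre of its underside, x from its front (low, hinged) edge to its back, y to its left, z up. The deck hinge runs along y at x = -95 mm, z = 36 mm. Two rubber buffers on the base close the rear sockets while the deck lies folded, so a tote cannot go home on the folded deck.
- deck (a joint): Slope of the deck, rad: 0 folded flat, 0.56 at dead centre, about 0.54 locked. The deck weighs about 0.6 kg, a return spring in its hinge (3 N m/rad) pulls it flat, and the prop's cross bar runs captive in its slotted side rails, so deck and prop move together; lifting the deck alone cannot take the prop past centre.
- deck_seat (a point): Point on the top face of the steel deck in the middle of its four sockets; x up the slope, y to the left, z square to the deck face. 110 mm from the hinge axis, 20 mm above it square to the deck. Deck 204 (x) x 208 (y) x 8 mm. Sockets: round through holes of 20 mm diameter at x = +-65, y = +-80 mm from here.
- prop (a joint): Swing of the prop, rad: 0 folded forward, level; dead centre at 1.01 (square to the deck); 1.326 at its rigid stop. Let go below dead centre, deck weight and spring fold it again; beyond it they draw it on to the stop, where it holds. Effort at the grip: 12 to 22 N over the first third, dying to nothing at dead centre, then 2 to 4 N towards the stop.
- prop_grip (a point): Middle of the prop's red round grip, a sleeve 15 mm in diameter and 62 mm long that turns freely on its bar along the stand's y, sticking out level at the left (+y) side of the stand, its middle 40 mm outside the base. It moves on a circle of 80 mm radius round prop_pivot: from 80 mm in front of the pivot (folded) up and back to 19 mm in front of and 78 mm above it (at the stop).
- prop_pivot (a point): Point on the prop's pivot axis (along the stand's y), level with the middle of the red grip; 36 mm above the table. Axes as the stand's.
- tote: White plastic cutlery tote, 150 (x) x 190 (y) mm, 126 mm high, about 0.35 kg, open compartments with walls up to z = 69 mm; origin on the table level under its centre, between the tips of its lugs. Four grey corner lugs 16 mm in diameter, 24 mm long, tapered to 8 mm at the tips over the last 10 mm, at x = +-65, y = +-80 mm. It may go on the deck either way round (half turn).
- tote_seat (a point): Centre of the tote's underside (24 mm above the lug tips); axes as the tote's. When home it coincides with deck_seat, with the tote's x along or against the deck's x.
- tote_handle (a point): Middle of the tote's handle bar: flat bar 12 mm thick (x), 124 mm long (y) with posts at y = +-54 mm, 18 mm high, 93 mm above the tote's underside. Pinch it across its thickness.
- salt_shaker: Bystander: glass shaker with a pink lid, 58 x 56 x 89 mm, on the green table; origin under its centre.
- pepper_shaker: Bystander: glass shaker with a turquoise lid, 58 x 56 x 89 mm, on the green table; origin under its centre.
- chilli_flakes: Bystander: white spice jar, 47 mm across, 98 mm high, on the brown checked table; origin under its centre.
- tea_glass: Bystander: small glass, 49 mm across, 62 mm high, on the brown checked table; origin under its centre.
- rice_bowl: Bystander: small beige bowl, 106 mm across, 42 mm high, on the brown checked table; origin under its centre.

How it is judged:
By the outcome, as a careful person would: the job done as asked, in the order asked, and still so for the second after the job is handed in, with the robot touching nothing.
It also fails if it takes over 69 s, if anything falls off the work surface, if the arm or the gripper's body presses on something with over 40 N, if the wrist force passes 120 N, or if a joint passes its speed limit or range.

## Robot

A 6-joint arm with a two-finger parallel gripper is mounted at the origin on a cart in front of the work surface, level with it; the furniture and walls round the work are solid. World frame = base frame: x ahead of the robot, y to its left, z up, the work surface at z = 0. Lengths are in m, angles in rad, forces in N, time in s.
With the tool pointing down it reaches from about 0.35 to 0.875 m from the base axis. Payload 4.2 kg.
Tool frame: the origin (TCP) lies between the finger pads; the fingertips stand 14 mm ahead of it and the grasp point (between the pads) lies 5 mm behind it; z points along the fingers, y is the line along which they close (so a half turn about z gives the same grasp; the last joint's range is limited). The gripper opens to 85 mm and grips with 20 to 120 N. Pads are 22 mm wide; open, the fingers measure 114 mm over their backs; the gripper's body (76 mm by 85 mm) begins 54 mm behind the grasp point. The pads swing forward as they close: fully open they stand 13 mm farther back than shut.
Start: joints at [1.496, 0.385, 0.008, 0, -1.194, -0.259], TCP at [0.205, 0.59, 0.245] pointing down, gripper open.
Joint ranges: [-3.14, 3.14], [-1.21, 2.06], [-1.07, 1.41], [-3.16, 2.05], [-2.99, -0.16], [-3.1, 3.1]. Speed limits (rad/s): [2.79, 2.79, 3.14, 3.14, 3.14, 3.14].

## Interface

Orientations are given as [roll, pitch, yaw] about the fixed x, y, z axes, in that order (R = Rz(yaw) Ry(pitch) Rx(roll)).
In Python, from workcell import r, camrig, probe_bus gives the robot as it stands (r), with the cameras (camrig) and the readings (probe_bus).
- The arm moves only by the tool shift_gripper, called after "Emit:" as name(argument=value, ...) on one line, values as JSON. Schema: {"type":"object","properties":{"steps":{"type":"object","properties":{"motion":{"type":"array","items":{"type":"array","items":{"type":"number"},"minItems":6,"maxItems":6},"minItems":1,"maxItems":10}},"additionalProperties":false,"required":["motion"]},"jaw":{"type":"number"},"clamp_n":{"type":"number"},"only":{"type":"string"},"quiet":{"type":"boolean"},"lines":{"type":"string"}},"required":["steps"],"additionalProperties":false}. steps is an object whose key "motion" holds a list of rows, 1 to 10 of them, each of 6 numbers: dx, dy, dz in a scale on which 1.0 is 0.4 m, then a rotation vector rx, ry, rz in a scale on which 1.0 is 4 rad; each row shifts and turns the commanded pose from where the row before left it, along the tool's axes as they then stand; what a row does not reach is not made up. A row lasts 1/8 s, in which the tool goes at most 0.0625 m and 0.188 rad, less where a joint would pass 70% of its speed; a pose out of reach is approached as far as the arm can. jaw is the opening from 0.0 (shut) to 1.0 (fully open), set as the call begins (left out keeps the last). The fingers move at their own pace and stop on an object; clamp_n is the grip in N (left out, the last holds). Time passes only in rows, so rows that do not move let the fingers close. The tool returns the time, the measured TCP pose, the force, the opening and the grip force at its end. only (a regular expression) keeps the lines of the reply that match it, lines (a string "A,B") keeps lines A to B, and quiet returns only ok. Shift and turn numbers lie between -1 and 1, and a call with a number outside is refused. Input that does not fit is refused with a message, and nothing moves.
- probe_bus.read_state(): the state, without advancing time (a new reading comes with each control period).
- camrig.snapshot(name): name is "scene" or "top"; returns a dict with "image" (420x560x3 uint8, red, green, blue), "K" (3x3 intrinsics, pixels), "rvec" (rotation vector, rad) and "tvec" (3), from world to camera coordinates, as OpenCV has them. Camera axes: x right, y down, z forward; pixel columns grow to the right and rows downward; lengths in m; the calibration is good to about 2 mm. A picture is of the moment at which its call begins. There is no depth.
- r.job_done(): hands the job in; it is judged then, once.
The state is a dict: "t": time; "q": joint angles; "dq": joint speeds; "joint_torque": joint torques, N m; "position": TCP position; "ee_rot": TCP orientation; "ft_force": force on the tool from outside, world axes, zero at the start; "torque": the same for the moment, N m; "width": opening from 0.0 (shut) to 1.0 (fully open); "grip_force": force on a finger pad.
Only numpy, scipy, OpenCV 4.12 (cv2) and the standard library are available. Lean on these libraries where they do the work, as an engineer would, in place of code of your own. Each camera call takes 0.05 s, during which the arm holds its last target. There are 200 camera calls.

## Working session

There is one attempt and no reset: what is moved stays moved. The work goes in short steps, Python scripts to look and compute and a tool call to move; the robot and the scene stay as the last step left them, time stands still between calls to the robot, and variables do not carry over. Pictures are saved under pics/ and viewed, at most 11 in all, crops included, and the job is handed in when it is done.

```bash
ls; mkdir -p pics; cat > h.py <<'E'
import numpy as np, cv2
from scipy.spatial.transform import Rotation as R
from workcell import r, camrig, probe_bus
def snap(n,f):
    s=camrig.snapshot(n); cv2.imwrite(f'pics/{f}.png',s['image'][:,:,::-1]); np.savez(f'pics/{f}.npz',K=s['K'],rvec=s['rvec'],tvec=s['tvec'],im=s['image']); return s
def crop(f,x0,y0,x1,y1,k,o):
    im=cv2.imread(f'pics/{f}.png')[y0:y1,x0:x1]; cv2.imwrite(f'pics/{o}.png',cv2.resize(im,None,fx=k,fy=k,interpolation=cv2.INTER_CUBIC))
def cam(f):
    d=np.load(f'pics/{f}.npz'); return d['K'],cv2.Rodrigues(d['rvec'])[0],d['tvec'].reshape(3)
def onz(f,u,v,z):
    K,Rm,t=cam(f); d=Rm.T@np.linalg.solve(K,[u,v,1.]); c=-Rm.T@t; return c+d*(z-c[2])/d[2]
def proj(f,P):
    K,Rm,t=cam(f); p=(K@(Rm@np.atleast_2d(P).T+t[:,None])).T; return p[:,:2]/p[:,2:]
def tri(obs):
    A=[];b=[]
    for f,u,v in obs:
        K,Rm,t=cam(f); d=Rm.T@np.linalg.solve(K,[u,v,1.]); d/=np.linalg.norm(d); M=np.eye(3)-np.outer(d,d); A.append(M); b.append(M@(-Rm.T@t))
    return np.linalg.lstsq(np.vstack(A),np.hstack(b),rcond=None)[0]
E
python3 - <<'E'
from h import *
for n in('scene','top'): snap(n,n+'0'); K,Rm,t=cam(n+'0'); print(n,K.round(1).tolist(),(-Rm.T@t).round(3))
a=cv2.imread('pics/scene0.png');b=cv2.imread('pics/top0.png')
s=probe_bus.read_state();print({k:np.round(v,3).tolist() for k,v in s.items()})
E
```

```text
pics
workcell.py
scene [[528.8, 0.0, 284.1], [0.0, 528.8, 205.1], [0.0, 0.0, 1.0]] [-1.022  1.38   0.923]
top [[461.6, 0.0, 276.5], [0.0, 461.6, 204.1], [0.0, 0.0, 1.0]] [0.27  0.061 1.588]
{'t': 0.1, 'q': [1.496, 0.385, 0.007, -0.0, -1.194, -0.259], 'dq': [-0.001, -0.001, 0.003, 0.002, -0.0, -0.002], 'joint_torque': [-0.001, -39.333, 18.893, 4.198, -0.003, 0.0], 'position': [0.205, 0.59, 0.244], 'ee_rot': [3.14, -0.0, -0.334], 'ft_force': [0.052, 0.4, -0.825], 'torque': [-0.001, -0.001, 0.019], 'grip_force': 0.0, 'width': 1.0}
```

View pics/scene0.png

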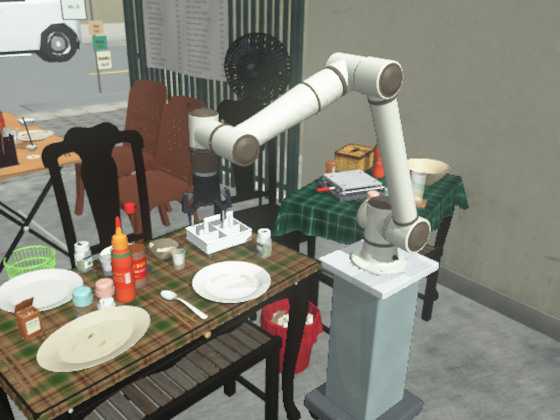

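View pics/top0.png

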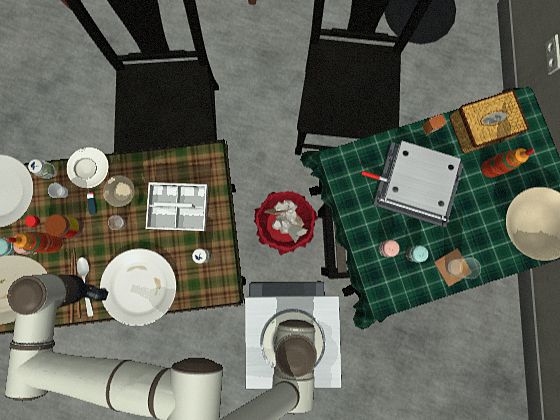

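The top view shows the stand at about (420,182), with its red grip at (370,175), and the tote at (177,206). I'll enlarge both.

```bash
python3 - <<'E'
from h import *
d=cv2.imread('pics/top0.png'); s=cv2.imread('pics/scene0.png')
z=lambda im,x0,y0,x1,y1,k:cv2.resize(im[y0:y1,x0:x1],None,fx=k,fy=k,interpolation=cv2.INTER_CUBIC)
cv2.imwrite('pics/c1.png',np.hstack([z(d,350,125,470,235,5)]))
cv2.imwrite('pics/c2.png',np.vstack([np.hstack([z(d,140,175,220,235,5),z(s,180,185,260,245,5)]),z(s,305,150,405,200,8)[:, :800][:300]*1]))
E
```

```text
(no output)
```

View pics/c1.png

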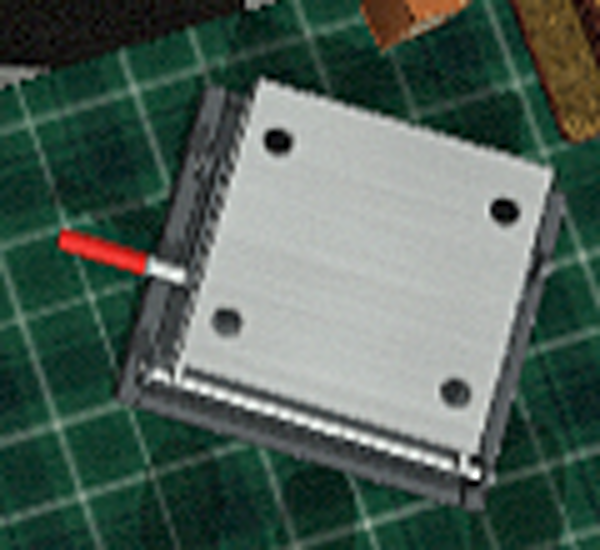

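View pics/c2.png

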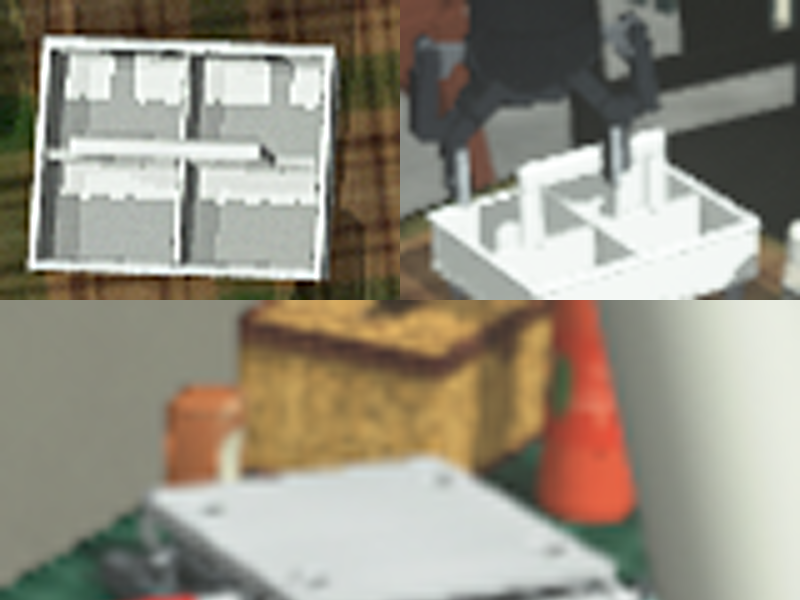

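```bash
cat > fit.py <<'E'
from h import *
from scipy.optimize import least_squares
P=lambda L,x0,y0,k:(np.array(L)+.5)/k-.5+[x0,y0]
def fit(f,pts,px,g,zfree=False):
    pts=np.array(pts,float)
    def w(p): c,s=np.cos(p[2]),np.sin(p[2]); q=pts.copy(); q[:,0]=p[0]+c*pts[:,0]-s*pts[:,1]; q[:,1]=p[1]+s*pts[:,0]+c*pts[:,1]; q[:,2]+=(p[3] if zfree else 0); return q
    o=least_squares(lambda p:(proj(f,w(p))-px).ravel(),g)
    return o.x,np.abs(o.fun).max()
E
python3 - <<'E'
from fit import *
px=P([(278,141),(504,211),(227,321),(456,393)],350,125,5)
pts=[(80,80,56),(80,-80,56),(-50,80,56),(-50,-80,56)]
for zf in(0,1):
    x,e=fit('top0',np.array(pts)/1e3,px,[.5,-.4,-.2]+[0]*zf,zf); print('stand',x.round(4),e)
x,e=fit('top0',np.array(pts)/1e3,px,[.5,-.4,-.2])
g=P([(60,238),(147,265)],350,125,5); G=[onz('top0',*p,.036) for p in g]; print('grip',np.round(G,4))
c,s=np.cos(x[2]),np.sin(x[2]); Rz=np.array([[c,-s],[s,c]])
for p in G: print('in stand',(Rz.T@(p[:2]-x[:2])).round(4))
tp=P([(45,38),(335,47),(322,278),(30,268)],140,175,5)
for dx in(.075,):
  for zf in(0,1):
    X,e=fit('top0',[(dx,.095,.069),(dx,-.095,.069),(-dx,-.095,.069),(-dx,.095,.069)],tp,[.5,.4,0]+[0]*zf,zf); print('tote',X.round(4),e)
h=P([(70,147),(265,150)],140,175,5); print([onz('top0',*p,.126).round(4) for p in h])
E
```

```text
stand [ 0.5259 -0.4438 -0.3184] 0.22506247370381516
stand [ 0.5264 -0.4448 -0.3184 -0.003 ] 0.17032392630915183
grip [[ 0.5657 -0.2462  0.036 ]
 [ 0.5462 -0.305   0.036 ]]
in stand [-0.0241  0.2002]
in stand [-0.0241  0.1382]
tote [ 0.4534  0.3785 -0.0466] 0.61281292465398
tote [ 0.4503  0.3732 -0.0467  0.0256] 0.23783564255623446
[array([0.4539, 0.4386, 0.126 ]), array([0.4504, 0.3146, 0.126 ])]
```

Units first: shifts go in shares of 0.4 m and turns go in shares of 4 rad. So 0.173 rad / 4 = 0.0433.

```bash
cat > to.py <<'E'
from h import *
S=np.array([.5259,-.4438,0]); sy=-.3184; Rs=R.from_euler('z',sy).as_matrix()
st=lambda x,y,z:S+Rs@np.array([x,y,z])
def rem(p,Rt):   # remaining shift of the GRASP point (5 mm behind TCP) and turn, tool axes
    s=probe_bus.read_state(); Rc=R.from_euler('xyz',s['ee_rot']).as_matrix()
    d=Rc.T@(np.array(p)+Rt[:,2]*.005-s['position']); rv=R.from_matrix(Rc.T@Rt).as_rotvec()
    print('t',round(s['t'],2),'d',d.round(4),'rv',rv.round(4),'ft',np.round(s['ft_force'],1),'q',np.round(s['q'],2),'w',round(s['width'],3))
down=lambda yaw:R.from_euler('xyz',[np.pi,0,yaw]).as_matrix()
PY=sy-np.pi/2
E
```

Emit:
shift_gripper(steps={"motion":[[0,0,0,0,0,0.0433],[0,0,0,0,0,0.0433],[0,0,0,0,0,0.0433],[0,0,0,0,0,0.0433],[0,0,0,0,0,0.0433],[0,0,0,0,0,0.0433],[0,0,0,0,0,0.0433],[0,0,0,0,0,0.0433],[0,0,0,0,0,0.0433]]})

```text
t: 1.23
position: [0.2046, 0.5902, 0.2446]
ee_rot: [-3.142, -0.001, -1.897]
ft_force: [0.5, -0.7, -0.0]
width: 0.997
grip_force: 0.0
```

```bash
python3 -c "
from to import *
rem(st(-.024,.171,.2),down(PY))"
```

```text
t 1.23 d [ 0.7059 -0.61    0.0506] rv [-0.0001 -0.0014 -0.0074] ft [ 0.5 -0.7 -0. ] q [ 1.5   0.39  0.01 -0.   -1.19 -1.82] w 0.997
```

To row units: 0.044 m / 0.4 = 0.11, -0.038 m / 0.4 = -0.095.

Emit:
shift_gripper(steps={"motion":[[0.11,-0.095,0,0,0,0],[0.11,-0.095,0,0,0,0],[0.11,-0.095,0,0,0,0],[0.11,-0.095,0,0,0,0],[0.11,-0.095,0,0,0,0],[0.11,-0.095,0,0,0,0],[0.11,-0.095,0,0,0,0],[0.11,-0.095,0,0,0,0],[0.11,-0.095,0,0,0,0],[0.11,-0.095,0,0,0,0]]})

```text
t: 2.48
position: [0.4272, 0.0514, 0.2453]
ee_rot: [-3.141, 0.0, -1.89]
ft_force: [0.8, 0.4, 0.2]
width: 1.002
grip_force: 0.0
```

Emit:
shift_gripper(steps={"motion":[[0.11,-0.095,0,0,0,0],[0.11,-0.095,0,0,0,0],[0.11,-0.095,0,0,0,0],[0.11,-0.095,0,0,0,0],[0.11,-0.095,0,0,0,0],[0.11,-0.095,0,0,0,0],[0,0,0,0,0,0]]})

```text
t: 3.35
position: [0.5607, -0.2723, 0.2431]
ee_rot: [3.139, -0.0, -1.896]
ft_force: [-0.6, 0.5, -0.8]
width: 1.003
grip_force: 0.0
```

```bash
python3 -c "
from to import *
rem(st(-.024,.171,.036),down(PY))"
```

```text
t 3.35 d [0.0027 0.0028 0.2121] rv [ 0.0027 -0.0004 -0.0065] ft [-0.6  0.5 -0.8] q [-0.19  0.38  0.    0.   -1.19 -0.13] w 1.003
```

To row units: 0.05 m / 0.4 = 0.125, 0.04 m / 0.4 = 0.1, -0.006 rad / 4 = -0.0015.

Emit:
shift_gripper(steps={"motion":[[0.0075,0.0075,0.125,0,0,-0.0015],[0,0,0.125,0,0,0],[0,0,0.125,0,0,0],[0,0,0.1,0,0,0],[0,0,0.055,0,0,0],[0,0,0,0,0,0],[0,0,0,0,0,0]]})

```text
t: 4.22
position: [0.5574, -0.2707, 0.0345]
ee_rot: [-3.14, -0.0, -1.884]
ft_force: [0.0, -0.2, 0.3]
width: 1.0
grip_force: 0.0
```

```bash
python3 -c "
from to import *
rem(st(-.024,.171,.036),down(PY));snap('top','t1');crop('t1',340,115,480,215,5,'t1c')"
```

```text
t 4.22 d [ 0.0033 -0.0003  0.0035] rv [-0.0018 -0.      0.0053] ft [ 0.  -0.2  0.3] q [-0.19  0.59 -0.24  0.   -0.74 -0.12] w 1.0
```

View pics/t1c.png

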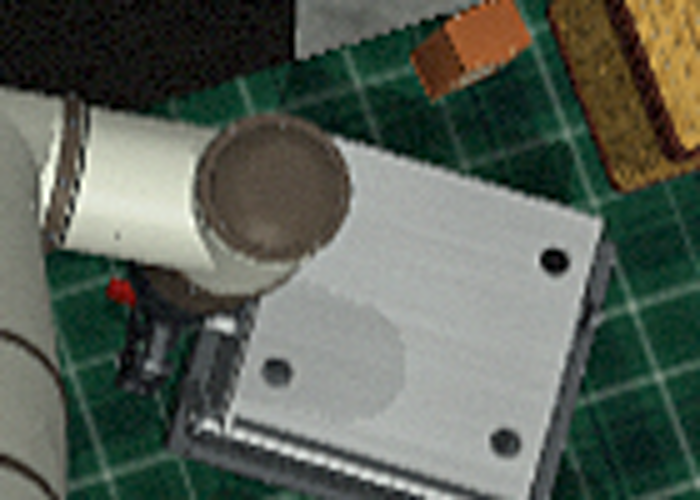

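The fingers straddle the red grip, which shows at crop (122,290) beside them. Closing now.

To row units: 0.001 m / 0.4 = 0.0025.

Emit:
shift_gripper(steps={"motion":[[0,0,0.0025,0,0,0],[0,0,0,0,0,0],[0,0,0,0,0,0],[0,0,0,0,0,0],[0,0,0,0,0,0]]}, jaw=0, clamp_n=90)

```text
t: 4.9
position: [0.5577, -0.2713, 0.0328]
ee_rot: [-3.139, -0.0, -1.885]
ft_force: [2.5, -0.6, 0.7]
width: 0.149
grip_force: 87.7
```

```bash
python3 - <<'E'
from to import *
rem(st(-.024,.171,.036),down(PY))
# arc, tool axes: y=-stand x, z=down; per-step from a to b
a=np.linspace(0,1.40,21)
for i in range(20): print(np.round([.08*(np.cos(a[i+1])-np.cos(a[i])), -.08*(np.sin(a[i+1])-np.sin(a[i]))],4))
E
```

```text
t 4.9 d [0.0028 0.0002 0.0018] rv [-0.0025 -0.0001  0.0047] ft [ 2.5 -0.6  0.7] q [-0.19  0.59 -0.24  0.   -0.73 -0.12] w 0.149
[-0.0002 -0.0056]
[-0.0006 -0.0056]
[-0.001  -0.0055]
[-0.0014 -0.0054]
[-0.0017 -0.0053]
[-0.0021 -0.0052]
[-0.0025 -0.005 ]
[-0.0028 -0.0048]
[-0.0031 -0.0046]
[-0.0035 -0.0044]
[-0.0038 -0.0042]
[-0.004  -0.0039]
[-0.0043 -0.0036]
[-0.0045 -0.0033]
[-0.0048 -0.003 ]
[-0.005  -0.0026]
[-0.0051 -0.0023]
[-0.0053 -0.0019]
[-0.0054 -0.0015]
[-0.0055 -0.0011]
```

To row units: -0.0056 m / 0.4 = -0.014, -0.0055 m / 0.4 = -0.0138.

Emit:
shift_gripper(steps={"motion":[[0,-0.0005,-0.014,0,0,0],[0,-0.0015,-0.014,0,0,0],[0,-0.0025,-0.0138,0,0,0],[0,-0.0035,-0.0135,0,0,0],[0,-0.0043,-0.0133,0,0,0],[0,-0.0053,-0.013,0,0,0],[0,-0.0063,-0.0125,0,0,0]]})

```text
t: 5.78
position: [0.5634, -0.2732, 0.0645]
ee_rot: [3.135, 0.001, -1.887]
ft_force: [4.2, -3.7, -20.6]
width: 0.142
grip_force: 87.7
```

```bash
python3 -c "
from to import *
a=.49;rem(st(.056-.08*np.cos(a),.171,.036+.08*np.sin(a)),down(PY))"
```

```text
t 5.78 d [ 0.0028 -0.0032 -0.0042] rv [0.007  0.0011 0.0023] ft [  4.2  -3.7 -20.6] q [-0.19  0.56 -0.2  -0.   -0.82 -0.12] w 0.142
```

To row units: -0.0048 m / 0.4 = -0.012, -0.0046 m / 0.4 = -0.0115.

Emit:
shift_gripper(steps={"motion":[[0,-0.007,-0.012,0,0,0],[0,-0.0078,-0.0115,0,0,0],[0,-0.0088,-0.011,0,0,0],[0,-0.0095,-0.0105,0,0,0],[0,-0.01,-0.0098,0,0,0],[0,-0.0108,-0.009,0,0,0],[0,-0.0113,-0.0083,0,0,0]]})

```text
t: 6.65
position: [0.5923, -0.2827, 0.1005]
ee_rot: [-3.137, -0.0, -1.884]
ft_force: [3.5, -4.6, -11.8]
width: 0.141
grip_force: 88.8
```

```bash
python3 -c "
from to import *
a=.98;rem(st(.056-.08*np.cos(a),.171,.036+.08*np.sin(a)),down(PY))"
```

```text
t 6.65 d [0.0028 0.0012 0.003 ] rv [-0.0048 -0.0003  0.0048] ft [  3.5  -4.6 -11.8] q [-0.2   0.56 -0.09  0.   -0.92 -0.12] w 0.141
```

To row units: -0.0053 m / 0.4 = -0.0133, -0.0051 m / 0.4 = -0.0128.

Emit:
shift_gripper(steps={"motion":[[0,-0.012,-0.0075,0,0,0],[0,-0.0125,-0.0065,0,0,0],[0,-0.0128,-0.0058,0,0,0],[0,-0.0133,-0.0048,0,0,0],[0,-0.0125,-0.0025,0,0,0],[0,-0.0075,0,0,0,0],[0,0,0,0,0,0]]})

```text
t: 7.52
position: [0.6156, -0.2904, 0.1106]
ee_rot: [3.138, -0.0, -1.885]
ft_force: [-4.4, 0.2, -2.5]
width: 0.141
grip_force: 89.8
```

```bash
python3 -c "
from to import *
a=1.326;rem(st(.056-.08*np.cos(a),.171,.036+.08*np.sin(a)),down(PY))"
```

```text
t 7.53 d [0.0028 0.0005 0.002 ] rv [ 0.0036 -0.0004  0.0043] ft [-4.4  0.2 -2.5] q [-0.2   0.59 -0.01  0.   -0.98 -0.11] w 0.141
```

To row units: -0.005 m / 0.4 = -0.0125.

Emit:
shift_gripper(steps={"motion":[[0,-0.0125,0,0,0,0],[0,0,0,0,0,0],[0,0,0,0,0,0]]})

```text
t: 7.9
position: [0.616, -0.2905, 0.1103]
ee_rot: [3.127, -0.0, -1.885]
ft_force: [-14.3, 4.6, 3.2]
width: 0.144
grip_force: 90.8
```

Emit:
shift_gripper(steps={"motion":[[0,0,0,0,0,0],[0,0,0,0,0,0],[0,0,0,0,0,0],[0,0,0,0,0,0],[0,0,-0.125,0,0,0],[0,0,-0.125,0,0,0],[0,0,-0.15,0,0,0],[0,0,-0.125,0,0,0],[-0.1,0,0,0,0,0],[-0.15,0,0,0,0,0]]}, jaw=1)

```text
t: 9.15
position: [0.6531, -0.1974, 0.3207]
ee_rot: [-3.139, 0.001, -1.888]
ft_force: [0.2, 0.7, -1.1]
width: 0.998
grip_force: 0.0
```

Emit:
shift_gripper(steps={"motion":[[-0.15,0,0,0,0,0],[-0.15,0,0,0,0,0],[-0.15,0,0,0,0,0],[-0.15,0,0,0,0,0],[0,0,0,0,0,0]]})

```text
t: 9.78
position: [0.7278, 0.0359, 0.3179]
ee_rot: [3.14, -0.0, -1.879]
ft_force: [-0.1, -1.0, -0.6]
width: 0.998
grip_force: 0.0
```

```bash
python3 - <<'E'
from to import *
rem([.452,.3766,.117],down(-.0466-np.pi/2))
snap('top','t2');snap('scene','s2')
a=cv2.resize(cv2.imread('pics/t2.png')[130:230,350:480],None,fx=4.5,fy=4.5,interpolation=2);b=cv2.resize(cv2.imread('pics/s2.png')[130:205,305:405],(520,390))
c=np.zeros((450,1105,3),np.uint8);cv2.imwrite('pics/c3.png',np.hstack([a]));
E
```

```text
t 9.78 d [-0.2409  0.3659  0.2064] rv [ 1.200e-03  1.000e-04 -2.617e-01] ft [-0.1 -1.  -0.6] q [ 0.27  0.54  0.44 -0.   -1.47 -0.58] w 0.998
```

View pics/c3.png

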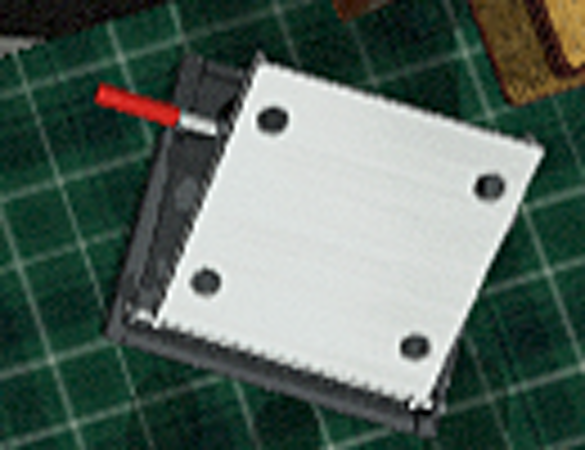

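The deck is up and holding, with its sockets at crop (272,120), (489,186), (206,282) and (415,347). I'll fit the slope to these.

To row units: 0.06 m / 0.4 = 0.15, 0.05 m / 0.4 = 0.125, -0.0436 rad / 4 = -0.0109.

```bash
python3 - <<'E'
from fit import *
px=P([(272,120),(489,186),(206,282),(415,347)],350,130,4.5)
def w(p):
    a=p[3]; o=[]
    for x,y in[(65,80),(65,-80),(-65,80),(-65,-80)]:
        X=(110+x)/1e3; q=np.array([-.095+X*np.cos(a)-.02*np.sin(a),y/1e3,.036+X*np.sin(a)+.02*np.cos(a)])
        o.append([p[0],p[1],0]+R.from_euler('z',p[2]).as_matrix()@q)
    return np.array(o)
o=least_squares(lambda p:(proj('t2',w(p))-px).ravel(),[.526,-.444,-.318,.54]);print(o.x.round(4),np.abs(o.fun).max())
q=np.array([.5259,-.4438,-.3184])
o=least_squares(lambda p:(proj('t2',w([*q,p[0]]))-px).ravel(),[.54]);print(o.x,np.abs(o.fun).max())
print(proj('t2',[.56,-.27,.11])) 
E
```

```text
[ 0.5267 -0.4445 -0.3171  0.5251] 0.06270195118645461
[0.51400555] 0.281806932746008
[[373.28436141 169.51944165]]
```

Emit:
shift_gripper(steps={"motion":[[-0.1,0.15,0,0,0,-0.0109],[-0.1,0.125,0,0,0,-0.0109],[-0.1,0.1125,0,0,0,-0.0109],[-0.1,0.1125,0,0,0,-0.0109],[-0.1,0.1125,0,0,0,-0.0109],[-0.05,0.1,0,0,0,-0.0109],[0,0.1,0,0,0,0],[0,0,0,0,0,0]]})

```text
t: 10.88
position: [0.4616, 0.2981, 0.321]
ee_rot: [-3.14, 0.002, -1.622]
ft_force: [0.4, -0.4, 0.3]
width: 0.996
grip_force: 0.0
```

```bash
python3 -c "
from to import *
rem([.452,.3766,.117],down(-.0466-np.pi/2))"
```

```text
t 10.88 d [-0.0776  0.0139  0.2091] rv [-0.0014  0.0016 -0.0048] ft [ 0.4 -0.4  0.3] q [ 0.87  0.21 -0.05  0.   -1.31 -0.92] w 0.996
```

To row units: 0.05 m / 0.4 = 0.125, 0.04 m / 0.4 = 0.1, -0.0048 rad / 4 = -0.0012.

Emit:
shift_gripper(steps={"motion":[[-0.097,0.035,0,0,0,-0.0012],[-0.097,0,0,0,0,0],[0,0,0.125,0,0,0],[0,0,0.125,0,0,0],[0,0,0.125,0,0,0],[0,0,0.1,0,0,0],[0,0,0.035,0,0,0],[0,0,0,0,0,0],[0,0,0,0,0,0]]})

```text
t: 12.0
position: [0.4542, 0.3783, 0.1175]
ee_rot: [-3.139, 0.003, -1.619]
ft_force: [1.3, -0.4, 0.4]
width: 0.999
grip_force: 0.0
```

```bash
python3 -c "
from to import *
rem([.452,.3766,.12],down(-.0466-np.pi/2));snap('scene','s3');snap('top','t3')
a=cv2.resize(cv2.imread('pics/s3.png')[165:255,165:275],(540,440),interpolation=2)
cv2.imwrite('pics/c4.png',a)"
```

```text
t 12.0 d [0.0018 0.0021 0.0025] rv [-0.0026  0.0031 -0.0012] ft [ 1.3 -0.4  0.4] q [ 0.97  0.45 -0.25  0.   -0.87 -1.02] w 0.999
```

View pics/c4.png

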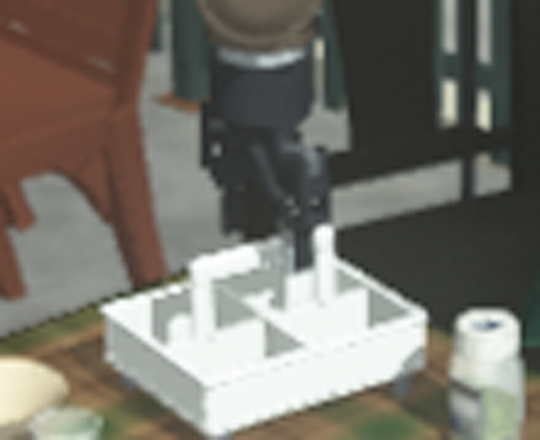

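The fingers straddle the handle bar near crop (290,250). Next I'll pinch it, lift it and check the grip.

To row units: 0.002 m / 0.4 = 0.005.

Emit:
shift_gripper(steps={"motion":[[0.005,0.005,0.005,0,0,0],[0,0,0,0,0,0],[0,0,0,0,0,0],[0,0,0,0,0,0],[0,0,0,0,0,0]]}, jaw=0, clamp_n=110)

```text
t: 12.72
position: [0.451, 0.3757, 0.1135]
ee_rot: [-3.141, 0.0, -1.618]
ft_force: [1.2, 0.1, -0.4]
width: 0.116
grip_force: 107.7
```

```bash
python3 -c "
from to import *
rem([.452,.3766,.12],down(-.0466-np.pi/2))"
```

```text
t 12.72 d [-0.0009 -0.0009 -0.0015] rv [-0.0004  0.0003 -0.001 ] ft [ 1.2  0.1 -0.4] q [ 0.97  0.45 -0.26  0.   -0.87 -1.02] w 0.116
```

Emit:
shift_gripper(steps={"motion":[[0,0,-0.05,0,0,0],[0,0,-0.1,0,0,0],[0,0,-0.125,0,0,0],[0,0,-0.125,0,0,0],[0,0,-0.125,0,0,0],[0,0,-0.075,0,0,0],[0,0,0,0,0,0],[0,0,0,0,0,0]]})

```text
t: 13.72
position: [0.4497, 0.375, 0.3506]
ee_rot: [3.137, -0.003, -1.619]
ft_force: [0.1, -0.2, -2.7]
width: 0.119
grip_force: 107.7
```

```bash
python3 - <<'E'
from to import *
rem([.452,.3766,.34],down(-.0466-np.pi/2)); snap('top','t4');snap('scene','s4')
a=cv2.resize(cv2.imread('pics/s4.png')[115:225,155:295],(700,550),interpolation=2)
cv2.imwrite('pics/c5.png',a)
E
```

```text
t 13.72 d [-0.0018 -0.0022  0.0156] rv [ 0.0042 -0.0035 -0.0012] ft [ 0.1 -0.2 -2.7] q [ 0.97  0.27  0.1  -0.   -1.41 -1.02] w 0.119
```

View pics/c5.png

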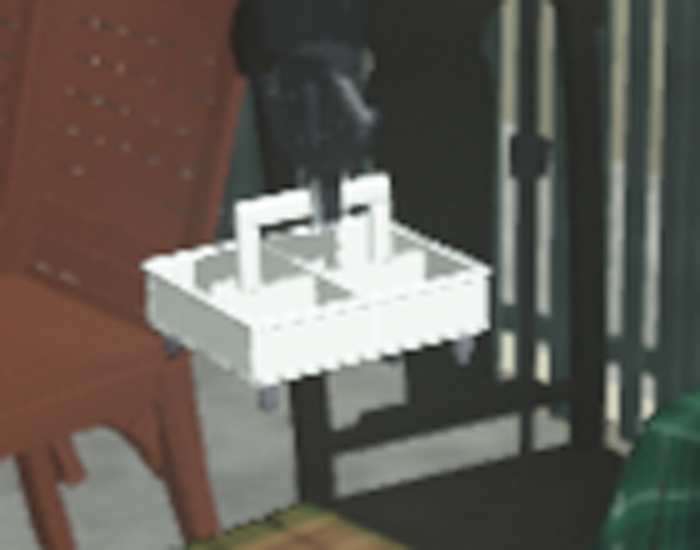

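```bash
python3 - <<'E'
from fit import *
from to import rem
s=probe_bus.read_state();Rc=R.from_euler('xyz',s['ee_rot']).as_matrix();g=np.array(s['position'])-.005*Rc[:,2]
px=P([(145,268),(252,325),(490,270),(172,352),(268,407),(465,358)],155,115,5)
# tote axes: x=-tool y, y=-tool x, z=-tool z
T=Rc@np.array([[0,-1,0],[-1,0,0],[0,0,-1.]])
# seen corners: left=(+x? ) choose by trying the 4 cyclic assignments
C=[(1,1),(1,-1),(-1,-1),(-1,1)]
pr=lambda c,z,hx,hy,p:g+T@R.from_rotvec([p[3],0,0]).as_matrix()@np.array([c[0]*hx+p[0],c[1]*hy+p[1],z-.117+p[2]])
for k in range(4):
    A=[C[(k+i)%4] for i in range(3)]
    def f(p): return (proj('s4',[pr(c,p[4],.075,.095,p) for c in A]+[pr(c,.0,.065,.08,p) for c in A])-px).ravel()
    o=least_squares(f,[0,0,0,0,.08]); print(A,o.x.round(4),np.abs(o.fun).max().round(2))
    if np.abs(o.fun).max()<3:
        for rz in(.069,.093):
            o=least_squares(lambda p:np.r_[f([0,p[0],p[1],p[2],rz]),np.array(p)*[0,300,0]],[0,0,0]);print(rz,o.x.round(4),o.fun.round(2))
cv2.imwrite('pics/c6.png',cv2.resize(cv2.imread('pics/t4.png')[155:245,125:235],(770,595),interpolation=2)[:590])
E
```

```text
[(1, 1), (1, -1), (-1, -1)] [ 0.189  -0.1147 -0.0771  0.2047  0.0678] 17.67
[(1, -1), (-1, -1), (-1, 1)] [-0.0143 -0.0135  0.2271  3.1403 -0.0646] 0.5
0.069 [-0.04    0.1184  2.7354] [  1.75  16.94   2.1   18.47  -3.24  -1.39  -6.75 -16.73  -6.97 -17.24
  -9.83 -33.35  -0.    35.53   0.  ]
0.093 [-0.0433  0.1057  2.6676] [ 4.590e+00  2.096e+01  4.950e+00  2.264e+01 -2.090e+00  1.000e-02
 -8.130e+00 -1.711e+01 -8.380e+00 -1.761e+01 -1.228e+01 -3.629e+01
 -0.000e+00  3.172e+01  0.000e+00]
[(-1, -1), (-1, 1), (1, 1)] [ 4.72839521e+07 -2.75159750e+07 -2.26220473e+07 -3.86000000e-02
  2.00796458e+06] 38.87
[(-1, 1), (1, 1), (1, -1)] [ 0.2345 -0.1872 -0.1038  0.1353  0.0725] 29.92
```

View pics/c6.png

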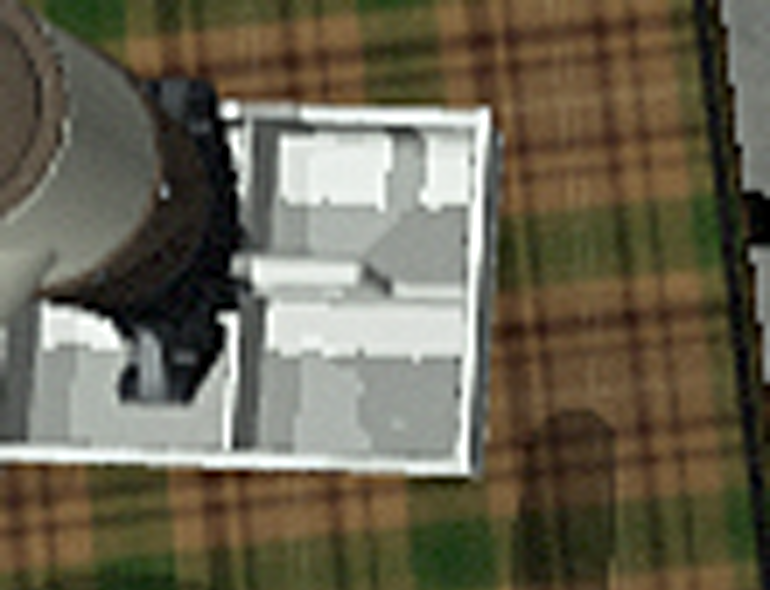

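```bash
python3 - <<'E'
from fit import *
s=probe_bus.read_state();Rc=R.from_euler('xyz',s['ee_rot']).as_matrix();g=np.array(s['position'])-.005*Rc[:,2]
px=P([(145,268),(252,325),(490,270),(172,352),(268,407),(465,358)],155,115,5)
pt=(np.array([(492,108),(480,474)])+.5)/[7,595/90]-.5+[125,155]; pb=(np.array([365,262])+.5)/[7,595/90]-.5+[125,155]
T=Rc@np.array([[0,-1,0],[-1,0,0],[0,0,-1.]])
A=[(1,1),(-1,1),(-1,-1)]
pr=lambda c,z,hx,hy,p:g+T@R.from_rotvec([p[3],0,0]).as_matrix()@np.array([c[0]*hx+p[0],c[1]*hy+p[1],z-.117+p[2]])
def f(p): 
    a=proj('s4',[pr(c,p[4],.075,.095,p) for c in A]+[pr(c,.0,.065,.08,p) for c in A])-px
    b=proj('t4',[pr(c,p[4],.075,.095,p) for c in[(1,-1),(-1,-1)]])-pt
    c=proj('t4',[pr((0,-1),.126,0,.062,p)])-pb
    return np.r_[a.ravel(),b.ravel(),c.ravel()[0]]
o=least_squares(f,[0,0,0,0,.08]);print(o.x.round(4),o.fun.round(2))
for rz in(.069,.093):
    o=least_squares(lambda p:f([0,p[0],p[1],p[2],rz]),[0,0,0]);print(rz,o.x.round(4),o.fun.round(2))
E
```

```text
[ 0.0017  0.0023 -0.0007  0.0037  0.0647] [ 0.18 -0.44  0.75  0.22 -0.22  0.49  0.82 -0.14  0.53 -0.04 -0.23  0.05
 -0.12  0.81 -1.42 -1.63  0.26]
0.069 [ 0.0026 -0.0023  0.0043] [ 0.29 -1.02  0.89 -0.38 -0.02 -0.06  0.99  0.43  0.71  0.56 -0.05  0.64
 -0.44  1.22 -1.75 -1.09  0.22]
0.093 [ 0.0027 -0.0148 -0.0063] [ 0.21 -3.86  0.86 -3.37  0.04 -3.43  1.47  3.83  1.17  4.1   0.26  3.6
 -1.09  0.36 -2.44 -1.45  1.1 ]
```

```bash
cat >> to.py <<'E'
S=np.array([.5263,-.4441,0]); Rs=R.from_euler('z',-.318).as_matrix()
A=.54
Rd=Rs@R.from_euler('y',-A).as_matrix()
seat=st(-.095+.110*np.cos(A)-.02*np.sin(A),0,.036+.11*np.sin(A)+.02*np.cos(A))
Rt=np.column_stack([-Rd[:,1],-Rd[:,0],-Rd[:,2]])
OFF=np.array([0,-.002,.0945])
home=lambda h,dx=0,dy=0:seat+Rd@(OFF+[dx,dy,h])
E
python3 - <<'E'
from to import *
print(seat,home(.08)); s=probe_bus.read_state()
rem(home(.08)+[0,0,.06],R.from_euler('xyz',s['ee_rot']).as_matrix()); rem(home(.08),Rt)
E
```

```text
[ 0.51591348 -0.44068105  0.10970913] [ 0.43006957 -0.41452928  0.2593793 ]
t 13.82 d [ 0.7895 -0.0178  0.0394] rv [0. 0. 0.] ft [ 0.3  1.4 -3.2] q [ 0.97  0.27  0.1  -0.   -1.41 -1.02] w 0.117
t 13.82 d [ 0.7899 -0.0205  0.0987] rv [0.5397 0.0685 0.265 ] ft [ 0.3  1.4 -3.2] q [ 0.97  0.27  0.1  -0.   -1.41 -1.02] w 0.117
```

To row units: 0.055 m / 0.4 = 0.1375, 0.05 m / 0.4 = 0.125.

Emit:
shift_gripper(steps={"motion":[[0.075,0,0,0,0,0],[0.125,0,0,0,0,0],[0.1375,0,0,0,0,0],[0.1375,0,0,0,0,0],[0.1375,0,0,0,0,0],[0.1375,0,0,0,0,0],[0.1375,0,0,0,0,0],[0.1375,0,0,0,0,0],[0.1375,0,0,0,0,0],[0.1375,0,0,0,0,0]]})

```text
t: 15.08
position: [0.4251, -0.1454, 0.3523]
ee_rot: [3.14, 0.0, -1.618]
ft_force: [0.7, 0.9, -2.8]
width: 0.122
grip_force: 107.6
```

Emit:
shift_gripper(steps={"motion":[[0.1375,0,0,0,0,0],[0.1375,0,0,0,0,0],[0.1375,0,0,0,0,0],[0.125,0,0,0,0,0],[0.0875,0,0,0,0,0],[0.05,0,0,0,0,0],[0,0,0,0,0,0],[0,0,0,0,0,0]]})

```text
t: 16.08
position: [0.4132, -0.4127, 0.3531]
ee_rot: [3.141, 0.001, -1.618]
ft_force: [-0.3, -0.2, -2.8]
width: 0.115
grip_force: 107.6
```

```bash
python3 -c "
from to import *
rem(home(.08),Rt)"
```

```text
t 16.07 d [ 0.0019 -0.0195  0.098 ] rv [0.5375 0.074  0.2643] ft [-0.3 -0.2 -2.8] q [-0.51  0.26  0.1  -0.   -1.41  0.46] w 0.115
```

To row units: 0.09 rad / 4 = 0.0225.

Emit:
shift_gripper(steps={"motion":[[0,0,0,0.0225,0.003,0.011],[0,0,0,0.0225,0.003,0.011],[0,0,0,0.0225,0.003,0.011],[0,0,0,0.0225,0.003,0.011],[0,0,0,0.0225,0.003,0.011],[0,0,0,0.0225,0.003,0.011],[0,0,0,0,0,0],[0,0,0,0,0,0]]})

```text
t: 17.08
position: [0.4134, -0.4129, 0.354]
ee_rot: [-2.599, 0.001, -1.887]
ft_force: [0.1, 0.2, -2.7]
width: 0.116
grip_force: 107.8
```

```bash
python3 -c "
from to import *
rem(home(.08),Rt)"
```

```text
t 17.07 d [-0.0036  0.0348  0.0945] rv [-0.0021  0.0018  0.0014] ft [ 0.1  0.2 -2.7] q [-0.58  0.05 -0.19 -0.19 -0.82  0.36] w 0.116
```

To row units: 0.04 m / 0.4 = 0.1, 0.035 m / 0.4 = 0.0875, -0.002 rad / 4 = -0.0005.

Emit:
shift_gripper(steps={"motion":[[-0.009,0.0875,0,-0.0005,0.0005,0.0003],[0,0,0.1,0,0,0],[0,0,0.0875,0,0,0],[0,0,0.05,0,0,0],[0,0,0.05,0,0,0],[0,0,0.0375,0,0,0],[0,0,0.0325,0,0,0],[0,0,0,0,0,0],[0,0,0,0,0,0]]})

```text
t: 18.2
position: [0.4559, -0.4241, 0.2136]
ee_rot: [-2.599, -0.0, -1.891]
ft_force: [0.2, -0.5, -3.1]
width: 0.112
grip_force: 107.8
```

```bash
python3 - <<'E'
from to import *
rem(home(.03),Rt);snap('scene','s5');snap('top','t5')
cv2.imwrite('pics/c7.png',np.hstack([cv2.resize(cv2.imread('pics/s5.png')[120:215,315:405],(400,422),interpolation=2),cv2.resize(cv2.imread('pics/t5.png')[130:235,350:450],(400,422),interpolation=2)]))
E
```

```text
t 18.2 d [-0.001   0.0001  0.0016] rv [-0.0023 -0.0012 -0.0014] ft [ 0.2 -0.5 -3.1] q [-0.55  0.23 -0.32 -0.25 -0.5   0.42] w 0.112
```

View pics/c7.png

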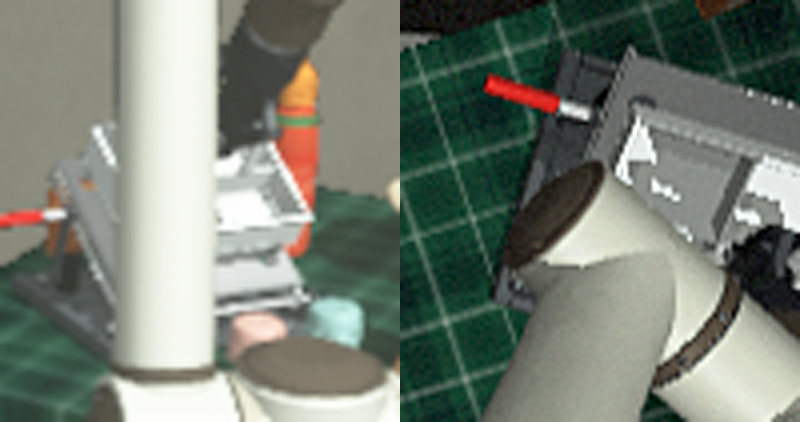

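The tote is parallel to the raised deck, with the lugs just above the sockets. Now lowering it slowly while watching the force.

To row units: 0.004 m / 0.4 = 0.01, 0.003 m / 0.4 = 0.0075, -0.002 rad / 4 = -0.0005.

Emit:
shift_gripper(steps={"motion":[[-0.0025,0,0.01,-0.0005,-0.0003,-0.0003],[0,0,0.01,0,0,0],[0,0,0.01,0,0,0],[0,0,0.0075,0,0,0],[0,0,0,0,0,0]]})

```text
t: 18.92
position: [0.4635, -0.4253, 0.1996]
ee_rot: [-2.603, 0.001, -1.889]
ft_force: [0.9, 0.4, -3.4]
width: 0.116
grip_force: 107.9
```

```bash
python3 -c "
from to import *
rem(home(0),Rt);print(Rt.T@probe_bus.read_state()['ft_force'],probe_bus.read_state()['torque'])"
```

```text
t 18.93 d [ 0.0002 -0.0006  0.0157] rv [ 0.0014  0.0004 -0.0006] ft [ 0.9  0.4 -3.4] q [-0.55  0.26 -0.32 -0.26 -0.48  0.43] w 0.116
[-0.64661604  1.14734487  3.24193538] [ 0.48154161  1.5196399  -0.0251017 ]
```

To row units: 0.003 m / 0.4 = 0.0075.

Emit:
shift_gripper(steps={"motion":[[0,0,0.0075,0,0,0],[0,0,0.0075,0,0,0],[0,0,0.0075,0,0,0],[0,0,0,0,0,0]]})

```text
t: 19.42
position: [0.4681, -0.427, 0.1922]
ee_rot: [-2.602, 0.0, -1.889]
ft_force: [0.2, -1.2, -3.6]
width: 0.119
grip_force: 107.8
```

```bash
python3 -c "
from to import *
rem(home(0),Rt);print(Rt.T@probe_bus.read_state()['ft_force'],probe_bus.read_state()['torque'])"
```

```text
t 19.43 d [ 0.     -0.0003  0.0068] rv [ 0.0005 -0.     -0.0007] ft [ 0.2 -1.2 -3.6] q [-0.55  0.27 -0.32 -0.26 -0.47  0.43] w 0.119
[1.0700016  1.36683078 3.32870794] [ 0.01520048  1.50003335 -0.24830027]
```

To row units: 0.003 m / 0.4 = 0.0075, 0.002 m / 0.4 = 0.005.

Emit:
shift_gripper(steps={"motion":[[0,0,0.0075,0,0,0],[0,0,0.005,0,0,0],[0,0,0.005,0,0,0],[0,0,0.0025,0,0,0],[0,0,0,0,0,0]]})

```text
t: 20.05
position: [0.4719, -0.4286, 0.1861]
ee_rot: [-2.601, -0.0, -1.889]
ft_force: [-0.9, -3.1, -0.4]
width: 0.116
grip_force: 108.4
```

```bash
python3 -c "
from to import *
rem(home(0),Rt);print(Rt.T@probe_bus.read_state()['ft_force'],probe_bus.read_state()['torque'])"
```

```text
t 20.05 d [-0.0002  0.0002 -0.0006] rv [-0.0004 -0.0005 -0.0002] ft [-0.9 -3.1 -0.4] q [-0.55  0.29 -0.31 -0.27 -0.45  0.44] w 0.116
[3.18712796 0.15091866 0.40580975] [-0.36549791  1.66560547 -0.44537992]
```

To row units: 0.0015 m / 0.4 = 0.0038.

Emit:
shift_gripper(steps={"motion":[[0,0,0.0038,0,0,0],[0,0,0.0038,0,0,0],[0,0,0,0,0,0],[0,0,0,0,0,0]]})

```text
t: 20.55
position: [0.4725, -0.4288, 0.1858]
ee_rot: [-2.6, -0.001, -1.889]
ft_force: [-11.1, 1.8, 14.2]
width: 0.119
grip_force: 110.9
```

```bash
python3 -c "
from to import *
rem(home(0),Rt);print(Rt.T@probe_bus.read_state()['ft_force'],probe_bus.read_state()['torque'])"
```

```text
t 20.55 d [-0.0003  0.0006 -0.0011] rv [-0.0014 -0.0005  0.0005] ft [-11.1   1.8  14.2] q [-0.55  0.29 -0.31 -0.27 -0.45  0.44] w 0.119
[  1.70687775   2.18752699 -17.91710199] [ 0.5001985   2.23403306 -0.2026527 ]
```

Contact is firm, with 18 N square to the deck at the predicted home height. Easing off, releasing and backing away.

To row units: -0.0015 m / 0.4 = -0.0038.

Emit:
shift_gripper(steps={"motion":[[0,0,-0.0038,0,0,0],[0,0,0,0,0,0]]})

```text
t: 20.8
position: [0.4725, -0.4288, 0.1859]
ee_rot: [-2.6, -0.001, -1.889]
ft_force: [-7.2, 0.1, 7.9]
width: 0.119
grip_force: 109.9
```

Emit:
shift_gripper(steps={"motion":[[0,0,0,0,0,0],[0,0,0,0,0,0],[0,0,0,0,0,0],[0,0,0,0,0,0],[0,0,-0.075,0,0,0],[0,0,-0.125,0,0,0],[0,0,-0.15,0,0,0],[0,0,-0.15,0,0,0],[-0.125,0,0,0,0,0],[-0.15,0,0,0,0,0]]}, jaw=1)

```text
t: 22.05
position: [0.4091, -0.2917, 0.3572]
ee_rot: [-2.599, 0.001, -1.893]
ft_force: [1.1, 0.2, -0.9]
width: 1.0
grip_force: 0.0
```

Emit:
shift_gripper(steps={"motion":[[-0.15,0,0,0,0,0],[-0.15,0,0,0,0,0],[-0.15,0,0,0,0,0],[-0.15,0,0,0,0,0],[-0.15,0,0,0,0,0],[-0.15,0,0,0,0,0],[0,0,0,0,0,0],[0,0,0,0,0,0]]})

```text
t: 23.05
position: [0.5218, 0.0503, 0.3555]
ee_rot: [-2.603, 0.0, -1.889]
ft_force: [0.1, -1.2, 1.0]
width: 1.002
grip_force: 0.0
```

```bash
python3 - <<'E'
from to import *
snap('scene','s6');snap('top','t6')
# predicted home rim corners/handle ends
pts=[seat+Rd@np.array([a*.075,b*.095,.045]) for a,b in[(1,1),(1,-1),(-1,-1),(-1,1)]]+[seat+Rd@np.array([0,b*.062,.102]) for b in(1,-1)]
out=[]
for f,(x0,y0,x1,y1) in(('s6',(315,120,405,215)),('t6',(360,130,460,235))):
    im=cv2.resize(cv2.imread(f'pics/{f}.png')[y0:y1,x0:x1],(400,422),interpolation=2)
    for u,v in proj(f,pts): cv2.circle(im,(int((u+.5-x0)*400/(x1-x0)),int((v+.5-y0)*422/(y1-y0))),2,(255,0,255),-1)
    out.append(im)
cv2.imwrite('pics/c8.png',np.hstack(out))
E
```

```text
(no output)
```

View pics/c8.png

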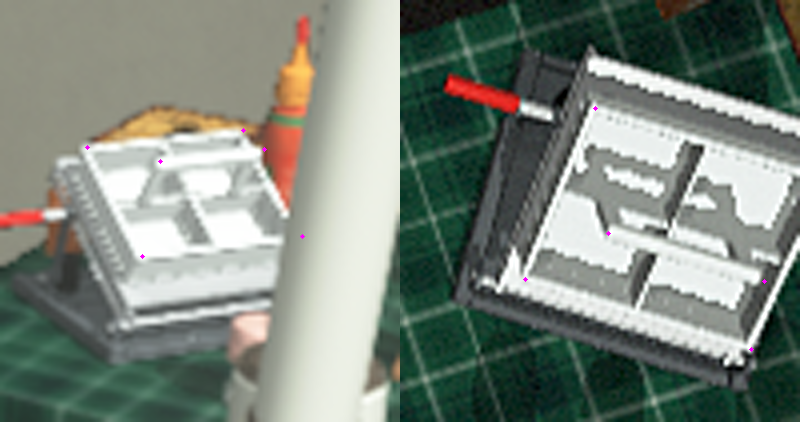

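The tote sits flush on the deck, and its rim corners match the predicted home position to about a pixel in both views. The prop is still at its stop and the arm is clear.

```bash
python3 -c "
from workcell import r, camrig, probe_bus
print(r.job_done())"
```

```text
the job is handed in; nothing more can be done
None
```

The job is handed in at about 23 s: the prop is swung past centre onto its stop, and the tote sits flush on the locked deck with the arm clear; the verdict wasn't shown, and I didn't check the other tableware in a final picture.

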